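# Set and lock a blind click dial by feel

### The job

Set the dip-time dial at the quench tank to four and lock it: feel for the zero stop by turning the knob back (counter-clockwise from above) without forcing the stop, wind it forward four clicks, and then push the lock pin beside the knob fully home, which it reaches only at the fourth click. Leave everything else on the table where it lies.

Things in the scene. Friction and masses are not known exactly. Their poses are not given: they have to be found in the camera images.
- dial_box: Dial box, bolted down: grey painted metal, 200 mm (its x) by 130 mm (its y), top 58 mm above the table. Origin at the centre of its underside, z up; its yaw varies. The knob's axis is 30 mm along its +x, the lock pin 60 mm along its -x. There is no pointer or scale: the setting can only be felt, counting clicks up from the zero stop.
- knob_grip (a point): On the vertical knob axis, 92 mm above the table: the height to grip the black round knob (diameter 40 mm, top 106 mm; a flange 64.5 mm above the table lies under it; any yaw will do). It drives a hidden drum through a loose coupling: at each change of direction it first turns freely by an unknown 0.1 to 0.55 rad, different each day. Clockwise from above counts up.
- zero_stop: Sprung zero stop of the drum, hidden in the box, 40 mm from the knob axis. The drum starts 1 to 3 clicks above it. Turned on counter-clockwise past zero, the drum meets it and the knob's torque climbs without a click, by 2 to 4 N m per rad: 0.42 to 0.6 N m is surely the stop (let go, it springs back to zero). It bends above 18 N (0.7 N m at the knob). Origin on the knob axis.
- lock_pin_top (a point): Centre of the top of the steel lock pin's round head (diameter 18 mm) on the dial box, 74 mm above the table with the pin up. Pushed straight down it goes home only with the drum at the fourth click above zero; at any other click it is blocked after about 3 mm. It stays where it is left and takes 3 to 5 N to move.
- lock_pin (a joint): How far the lock pin is pushed down, m: 0 up (start), 0.010 fully home (its stop). Clicks are 20 degrees (0.349 rad) apart: at each the torque jumps to about 0.3 N m, fades to nothing over 0.17 rad, the drum snaps on, and the knob turns freely (0.02 N m) for about 0.17 rad up to the next jump.
- casting_a: Loose raw die casting of bare aluminium, a 104 mm dome 34 mm high joined to a slim upright cone 110 mm high standing 88 mm from the dome's centre along its x. Origin under the dome. A bystander.
- casting_b: Loose raw die casting of bare aluminium, a 104 mm dome 34 mm high joined to a slim upright cone 110 mm high standing 88 mm from the dome's centre along its x. Origin under the dome. A bystander.
- casting_c: Loose raw die casting of bare aluminium, a 104 mm dome 34 mm high joined to a slim upright cone 110 mm high standing 88 mm from the dome's centre along its x. Origin under the dome. A bystander.
- cutters: Side cutters lying flat, about 150 mm long, black handles, 14 mm high. A bystander.
- brush: Hand brush lying on the table. A bystander.
- jar: White jar with a steel lid, 64 mm wide, 90 mm high. A bystander.
- plug_gauge: Steel plug gauge standing upright, 44 mm wide foot, 90 mm high. A bystander.
There are look-alikes about, which are no part of the job. Leave any blue or orange look-alike of the dial_box alone.

How it is judged:
By the outcome, as a careful person would: the job done as asked, in the order asked, and still so for the second after the job is handed in, with the robot touching nothing.
It also fails if it takes over 72 s, if anything falls off the work surface, if the arm or the gripper's body presses on something with over 40 N, if the wrist force passes 120 N, or if a joint passes its speed limit or range.

### The arm

A 6-joint arm with a two-finger parallel gripper is mounted at the origin on the work surface. World frame = base frame: x ahead of the robot, y to its left, z up, the work surface at z = 0. Lengths are in m, angles in rad, forces in N, time in s.
With the tool pointing down it reaches from about 0.375 to 0.75 m from the base axis. Payload 9 kg.
Tool frame: the origin (TCP) lies at the very end of the fingers, on their centre line; the grasp point (between the pads) lies 19 mm behind it; x points along the fingers, z is the direction in which the jaws open and shut, and the axes are right-handed (so a half turn about x gives the same grasp; the last joint's range is limited). The gripper opens to 85 mm and grips with 20 to 120 N. Pads are 22 mm wide; open, the fingers measure 114 mm over their backs; the gripper's body (76 mm by 85 mm) begins 54 mm behind the grasp point. The pads swing forward as they close: fully open they stand 13 mm farther back than shut.
Start: joints at [1.048, 0.104, 0.097, 1.564, 0, 1.353], TCP at [0.18, 0.572, 0.231] pointing down, gripper open.
Joint ranges: [-2.99, 2.99], [-0.84, 1.86], [-1.1, 1.16], [-1.84, 2.11], [-1.51, 1.56], [-3.14, 3.14]. Speed limits (rad/s): [2.22, 2.22, 2.57, 3.14, 3.14, 3.14].

### API

Orientations are given as a unit quaternion [x, y, z, w].
In Python, from plant import robot gives the robot as it stands.
- The arm moves only by the tool jog_arm, never from a script. Its argument "deltas" is a list of rows, each an object with "offset": the shift along the tool's x, y, z in mm, a list of three; "dr": the turn, a rotation vector about the tool's x, y, z in rad, a list of three. In form: [{"offset": [tx, ty, tz], "dr": [ax, ay, az]}, ...]. A call has 1 to 8 rows; each row shifts and turns the pose as measured when the row begins, along the tool's axes as they then stand; what a row does not reach is not made up. A row lasts 1/12 s, in which the tool goes at most 41.7 mm and 7.16 degrees, less where a joint would pass 70% of its speed; a pose out of reach is approached as far as the arm can. A call with a gripper value outside its range is refused whole. "fingers" is the closure, from 0 (fully open) to 1 (shut), set as the call begins (left out, the last holds). The fingers move at their own pace and stop on an object; the grip force is fixed at half the most. Time passes only in rows, so rows that do not move let the fingers close. It gives the time, the measured TCP pose, the force and the opening at its end, in the units of the state.
- robot.get_state(): the state, without advancing time (a new reading comes with each control period).
- robot.camera(name): name is "scene" or "side" or "wrist"; returns the picture (400x640x3 uint8, blue, green, red); there is no depth.
- robot.calibration(name): a dict with "intrinsics" (3x3 intrinsics, pixels), "k1" (the pictures are not rectified: a ray, as slopes to the right and down, at radius r is drawn at 1 + k1 r^2 times it, then the intrinsics apply), "origin" and "rotation" of the camera in the world. Camera axes: x right, y up, looking along -z (the intrinsics and any distortion apply to the point x, -y, -z); pixel columns grow to the right and rows downward; lengths in m; the calibration is good to about 2 mm. A picture is of the moment at which its call begins: read the wrist's pose just before it. calibration takes no time and is no camera call; for the wrist camera it gives the pose at the moment of the call.
- robot.hand_in(): hands the job in, once; it reports no verdict.
The state is a dict: "clock": time; "joints": joint angles; "dq": joint speeds; "tau": joint torques, N m; "ee_pos": TCP position; "orientation": TCP orientation; "contact_force": force on the tool from outside, world axes, zero at the start; "ft_torque": the same for the moment, N m; "opening": finger opening in m.
Only numpy, scipy, OpenCV 4.12 (cv2) and the standard library are available. Lean on these libraries where they do the work, as an engineer would, in place of code of your own. Each camera call takes 0.05 s, during which the arm holds its last target.

## Working session

There is one attempt and no reset: what is moved stays moved. The work goes in short steps, Python scripts to look and compute and a tool call to move; the robot and the scene stay as the last step left them, time stands still between calls to the robot, and variables do not carry over. Pictures are saved under pics/ and viewed, and the job is handed in when it is done.

Besides the shell and the picture viewer there is one more tool, called after "Request:" by a JSON object that holds its "name" and its "arguments", one argument or row to a line. jog_arm: Moves the arm, as the interface text tells. Its arguments: {"type":"object","properties":{"deltas":{"type":"array"},"fingers":{"type":"number"}},"required":["deltas"]}

```bash
ls; mkdir -p pics; python3 - <<'E'
from plant import robot
import cv2
s=robot.get_state(); print(s)
for n in ["scene","side","wrist"]:
    c=robot.calibration(n); print(n,c)
    cv2.imwrite(f"pics/{n}0.png",robot.camera(n))
E
```

```text
pics
{'clock': 0.0, 'joints': array([ 1.04826385e+00,  1.04707978e-01,  9.64754104e-02,  1.56392612e+00,
       -3.79417097e-06,  1.35311290e+00]), 'dq': array([-9.82868488e-04, -2.34049149e-04, -7.66276199e-04,  9.45048432e-04,
        3.24617158e-04,  6.33350024e-05]), 'tau': array([ 2.10792055e-04, -5.56930518e+01,  5.03648436e+01,  1.70542987e-02,
       -2.93349312e-04, -3.17194053e-05]), 'ee_pos': array([0.17989708, 0.57203704, 0.23052064]), 'orientation': array([-0.41848089,  0.57056048,  0.41808978,  0.56968011]), 'contact_force': array([ 0.43377592,  0.17383898, -0.23251887]), 'ft_torque': array([ 0.00196942,  0.00516079, -0.01156224]), 'opening': 0.08557458991335992}
scene {'intrinsics': array([[424.34268987,   0.        , 319.77068226],
       [  0.        , 424.34268987, 205.95076543],
       [  0.        ,   0.        ,   1.        ]]), 'k1': 0.035875648788665844, 'origin': array([1.10851014, 0.06476985, 1.07785313]), 'rotation': array([0.17940967, 0.21315961, 0.734049  , 0.61931189])}
side {'intrinsics': array([[407.7144645 ,   0.        , 321.84035233],
       [  0.        , 407.7144645 , 200.39853652],
       [  0.        ,   0.        ,   1.        ]]), 'k1': -0.08227678401758062, 'origin': array([-0.1963131 , -0.66066018,  0.76313038]), 'rotation': array([ 0.41361842, -0.1810656 , -0.36596657,  0.81375888])}
wrist {'intrinsics': array([[279.73713082,   0.        , 318.45404581],
       [  0.        , 279.73713082, 197.56345641],
       [  0.        ,   0.        ,   1.        ]]), 'k1': 0.014417446069101144, 'origin': array([0.11647862, 0.59218102, 0.37350839]), 'rotation': array([-0.10790924, -0.07881317,  0.58671966,  0.798689  ])}
```

View pics/scene0.png

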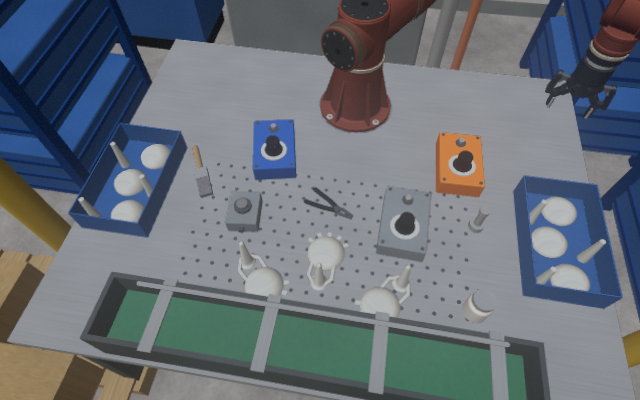

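View pics/side0.png

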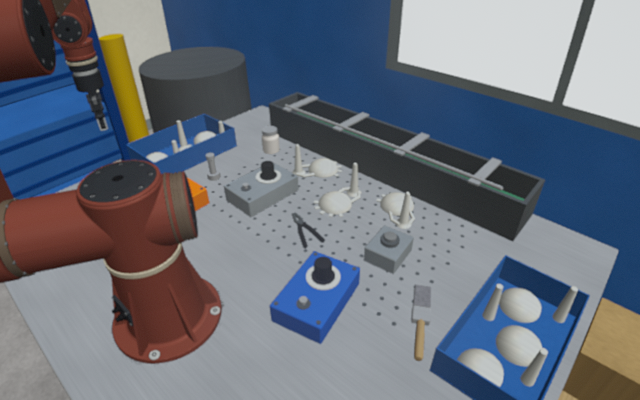

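View pics/wrist0.png

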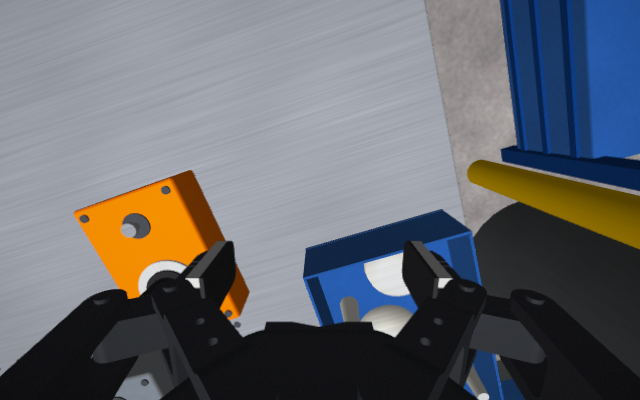

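The grey box is at about (405,222) in the scene view, with its knob at (404,224) and pin at (408,199). In the side view the knob is at (267,170) and the pin at (246,187). I'll zoom in to measure them.

```bash
cat > h.py <<'E'
import numpy as np, cv2
from scipy.spatial.transform import Rotation as R
from plant import robot
def ray(c,u,v):
    K=c["intrinsics"]; k=c["k1"]
    xd=(u-K[0,2])/K[0,0]; yd=(v-K[1,2])/K[1,1]
    rd=np.hypot(xd,yd); r=rd
    for _ in range(30): r=rd/(1+k*r*r)
    f=r/rd if rd>0 else 1
    d=np.array([xd*f,-yd*f,-1.])
    q=R.from_quat(c["rotation"])
    return np.array(c["origin"]),q.apply(d)
def onz(c,u,v,z):
    o,d=ray(c,u,v); return o+d*(z-o[2])/d[2]
def proj(c,p):
    x=R.from_quat(c["rotation"]).inv().apply(np.array(p)-c["origin"])
    a=np.array([x[0],-x[1]])/-x[2]; r2=a@a; a=a*(1+c["k1"]*r2)
    K=c["intrinsics"]; return K[0,0]*a[0]+K[0,2],K[1,1]*a[1]+K[1,2]
def tri(c1,p1,c2,p2):
    o1,d1=ray(c1,*p1);o2,d2=ray(c2,*p2)
    t=np.linalg.lstsq(np.array([d1,-d2]).T,o2-o1,rcond=None)[0]
    a=o1+t[0]*d1;b=o2+t[1]*d2
    return (a+b)/2,np.linalg.norm(a-b)
def st():
    s=robot.get_state()
    return s
E
python3 - <<'E'
import cv2,numpy as np
a=cv2.imread('pics/scene0.png')[175:275,360:450]
b=cv2.imread('pics/side0.png')[145:220,215:310]
cv2.imwrite('pics/za.png',np.hstack([cv2.resize(a,(450,500),interpolation=cv2.INTER_CUBIC)]))
cv2.imwrite('pics/zb.png',cv2.resize(b,None,fx=6,fy=6,interpolation=cv2.INTER_CUBIC))
E
```

```text
(no output)
```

View pics/za.png

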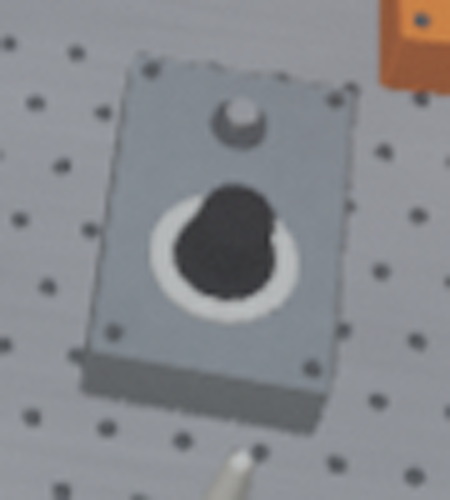

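View pics/zb.png

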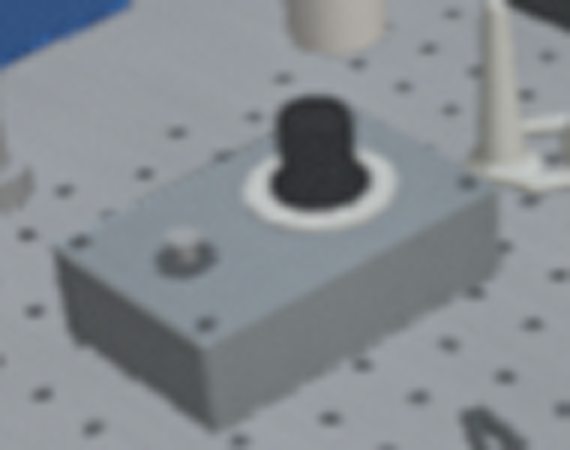

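```bash
python3 - <<'E'
from h import *
S=robot.calibration("scene");D=robot.calibration("side")
sc=lambda x,y:(360+x/5-.4,175+y/5-.4); sd=lambda x,y:(215+x/6-.4,145+y/6-.4)
P={'ring':(sc(225,255),sd(320,187),.0645),'ktop':(sc(237,211),sd(316,108),.106),'pin':(sc(241,110),sd(185,237),.074)}
for k,(a,b,z) in P.items(): print(k,tri(S,a,D,b),onz(S,*a,z),onz(D,*b,z))
cs=[onz(S,*sc(*p),.058) for p in [(135,58),(355,90),(328,392),(88,352)]]
print(np.array(cs)); print(np.mean(cs,0)); 
d=(cs[2]+cs[3]-cs[0]-cs[1]); print('yaw',np.arctan2(d[1],d[0]),np.linalg.norm(d)/2)
s=st(); print(R.from_quat(s['orientation']).as_matrix(), s['clock'])
E
```

```text
ring (array([0.49739017, 0.19668165, 0.06129282]), np.float64(0.0007079706343687858)) [0.49958727 0.19598138 0.0645    ] [0.49418008 0.19320472 0.0645    ]
ktop (array([0.49864958, 0.19496049, 0.11006226]), np.float64(0.0007712642413403864)) [0.49639337 0.19519698 0.106     ] [0.50294755 0.20078735 0.106     ]
pin (array([0.40843689, 0.19809112, 0.07397579]), np.float64(0.0009839202214549177)) [0.40886287 0.1977007  0.074     ] [0.40835886 0.19869757 0.074     ]
[[0.37138282 0.13661544 0.058     ]
 [0.37272295 0.26382533 0.058     ]
 [0.57032838 0.25568334 0.058     ]
 [0.56820838 0.12820925 0.058     ]]
[0.47066063 0.19608334 0.058     ]
yaw -0.041929965135662335 0.19738898381959954
[[-5.02359242e-04 -9.53906158e-01  3.00104631e-01]
 [-9.08185691e-04  3.00104980e-01  9.53905748e-01]
 [-9.99999461e-01  2.06652638e-04 -1.01708443e-03]] 0.15
```

Request:
{"name": "jog_arm", "arguments": {
  "deltas": [
    {"offset":[0,-34,-21.5],"dr":[0,0,0]},
    {"offset":[0,-34,-21.5],"dr":[0,0,0]},
    {"offset":[0,-34,-21.5],"dr":[0,0,0]},
    {"offset":[0,-34,-21.5],"dr":[0,0,0]},
    {"offset":[0,-34,-21.5],"dr":[0,0,0]},
    {"offset":[0,-34,-21.5],"dr":[0,0,0]},
    {"offset":[0,-34,-21.5],"dr":[0,0,0]},
    {"offset":[0,-34,-21.5],"dr":[0,0,0]}
  ],
  "fingers": 0
}}

```text
clock: 0.82
ee_pos: [0.3891, 0.3219, 0.2266]
orientation: [-0.422, 0.569, 0.422, 0.565]
contact_force: [0.5, 0.5, 0.9]
opening: 0.0852
```

```bash
cat >> h.py <<'E'
def to(tx,ty,tz):
    s=st(); M=R.from_quat(s['orientation']).as_matrix()
    d=M.T@(np.array([tx,ty,tz])-s['ee_pos'])*1000
    zy=np.arctan2(M[1,2],M[0,2])
    # rotation vector (tool frame) to put x straight down, keeping z yaw
    zt=np.array([np.cos(zy),np.sin(zy),0]); xt=np.array([0,0,-1.]); T=np.array([xt,np.cross(zt,xt),zt]).T
    rv=R.from_matrix(M.T@T).as_rotvec()
    print('t',round(s['clock'],2),'pos',s['ee_pos'].round(4),'offset mm',d.round(1),'zyaw',zy.round(3),'level dr',rv.round(4),'j',s['joints'].round(2),'F',s['contact_force'].round(1),'Mz',s['ft_torque'].round(3))
E
python3 -c "
from h import *
to(.4985,.195,.2)"
```

```text
t 0.82 pos [0.3891 0.3219 0.2266] offset mm [  26.5 -141.3  -90.1] zyaw 1.28 level dr [-0.     -0.0036 -0.0034] j [ 0.43 -0.18 -0.19  1.57 -0.    0.72] F [0.5 0.5 0.9] Mz [ 0.04  -0.091  0.009]
```

Request:
{"name": "jog_arm", "arguments": {
  "deltas": [
    {"offset":[5,-33,-21.5],"dr":[0,0,0]},
    {"offset":[5,-33,-21.5],"dr":[0,0,0]},
    {"offset":[5,-33,-21.5],"dr":[0,0,0]},
    {"offset":[5,-28,-18],"dr":[0,-0.003,-0.003]},
    {"offset":[5,-14,-9],"dr":[0,0,0]},
    {"offset":[0,0,0],"dr":[0,0,0]}
  ]
}}

```text
clock: 1.32
ee_pos: [0.5055, 0.1799, 0.1995]
orientation: [-0.421, 0.569, 0.42, 0.569]
contact_force: [-0.6, 0.5, -0.1]
opening: 0.0856
```

```bash
python3 -c "
from h import *
to(.4985,.195,.2)
c=robot.calibration('wrist'); cv2.imwrite('pics/w1.png',robot.camera('wrist'))
for p in [(.4985,.195,.106),(.4985,.195,.0645),(.4085,.198,.074)]: print(proj(c,p))"
```

```text
t 1.32 pos [0.5055 0.1799 0.1995] offset mm [-0.5 11.2 12.4] zyaw 1.272 level dr [ 0.    -0.001  0.001] j [ 0.1  -0.09 -0.16  1.51 -0.    0.4 ] F [-0.6  0.5 -0.1] Mz [-0.036  0.035  0.001]
(np.float64(332.7129564597503), np.float64(186.76917782950997))
(np.float64(330.7193846986869), np.float64(177.36550919205155))
(np.float64(305.9895956029549), np.float64(83.68033246631029))
```

View pics/w1.png

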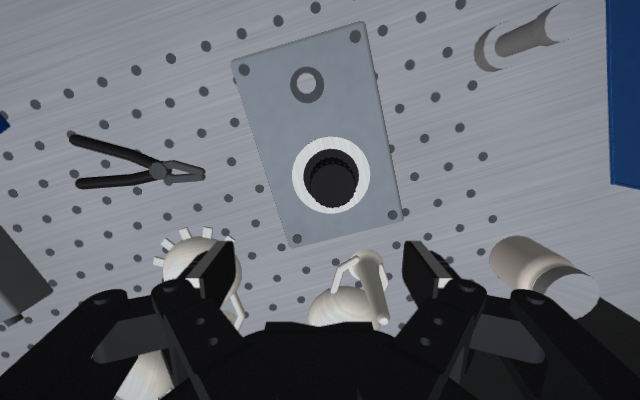

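The wrist view agrees with the estimate: ring at (331,175), pin at (307,84). I'll refine it with a mask. There is a cone tip at (383,320), so I'll check clearance there too.

```bash
python3 -c "
from h import *
im=cv2.imread('pics/w1.png'); c=robot.calibration('wrist')
g=im.max(2)
def fit(m,x0,y0,x1,y1):
    mm=np.zeros_like(m); mm[y0:y1,x0:x1]=m[y0:y1,x0:x1]
    cs,_=cv2.findContours(mm,cv2.RETR_EXTERNAL,cv2.CHAIN_APPROX_NONE); k=max(cs,key=cv2.contourArea); return cv2.fitEllipse(k)
r=fit(((g>195)*255).astype('u1'.replace('u1','uint8')),280,125,380,225); print('ring',r,onz(c,*r[0],.0645))
k=fit(((g<45)*255).astype('uint8'),300,140,362,212);print('dark',k,)
b=fit(((g<33)*255).astype('uint8'),300,140,362,212);print('darker',b,onz(c,*b[0],.106))
p=fit(((g<130)*255).astype('uint8'),285,63,330,108);print('pin base',p,onz(c,*p[0],.0585))
p=fit(((g>140)*255).astype('uint8'),295,73,317,95);print('pin',p,onz(c,*p[0],.074))
print('cone tip',onz(c,383,321,.11))
z=cv2.resize(im[55:225,270:390],None,fx=4.5,fy=3.5*4.5/3.5); z=cv2.convertScaleAbs(z[:, :],alpha=1.5); cv2.imwrite('pics/zw1.png',z[:600])
z=cv2.resize(im[130:220,285:380],None,fx=6,fy=6); cv2.imwrite('pics/zw1.png',cv2.convertScaleAbs(z,alpha=2.0))
"
```

```text
ring ((330.5589294433594, 174.55255126953125), (75.20747375488281, 76.85523223876953), 72.08554077148438) [0.49498596 0.19671511 0.0645    ]
dark ((330.8114013671875, 177.6517333984375), (52.7532844543457, 56.484031677246094), 169.80535888671875)
darker ((333.0089416503906, 190.04840087890625), (46.74996566772461, 63.3652458190918), 171.84405517578125) [0.5007198  0.19546969 0.106     ]
pin base ((306.60284423828125, 84.31749725341797), (33.359474182128906, 36.96676254272461), 176.74351501464844) [0.40642701 0.19931857 0.0585    ]
pin ((305.93939208984375, 82.90367889404297), (17.991811752319336, 18.64826202392578), 170.5859832763672) [0.4070244  0.19917531 0.074     ]
cone tip [0.64080121 0.20540134 0.11      ]
```

View pics/zw1.png

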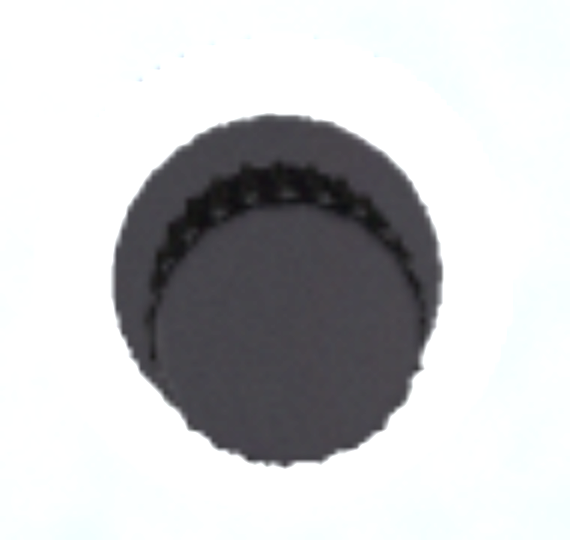

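Request:
{"name": "jog_arm", "arguments": {
  "deltas": [
    {"offset":[0,12,12.5],"dr":[0,-0.001,0.001]},
    {"offset":[35,0,0],"dr":[0,0,0]},
    {"offset":[35,0,0],"dr":[0,0,0]},
    {"offset":[30,0,0],"dr":[0,0,0]},
    {"offset":[0,0,0],"dr":[0,0,0]}
  ]
}}

```text
clock: 1.78
ee_pos: [0.4956, 0.2011, 0.1001]
orientation: [-0.421, 0.567, 0.421, 0.57]
contact_force: [-0.8, 0.4, -0.7]
opening: 0.0856
```

```bash
python3 -c "
from h import *
to(.498,.1955,.073)"
```

```text
t 1.78 pos [0.4956 0.2011 0.1001] offset mm [27.1 -3.8 -4.8] zyaw 1.275 level dr [-0.      0.0035  0.0031] j [ 0.14 -0.08 -0.33  1.32  0.    0.44] F [-0.8  0.4 -0.7] Mz [-0.049  0.065 -0.005]
```

Request:
{"name": "jog_arm", "arguments": {
  "deltas": [
    {"offset":[14,-3.8,-4.8],"dr":[0,0.003,0.003]},
    {"offset":[13,0,0],"dr":[0,0,0]},
    {"offset":[0,0,0],"dr":[0,0,0]}
  ]
}}

```text
clock: 2.03
ee_pos: [0.4975, 0.1973, 0.0739]
orientation: [-0.422, 0.567, 0.422, 0.568]
contact_force: [-0.5, 0.0, -1.1]
opening: 0.0855
```

```bash
python3 -c "
from h import *
to(.498,.1955,.073)"
```

```text
t 2.03 pos [0.4975 0.1973 0.0739] offset mm [ 0.9 -1.  -1.6] zyaw 1.278 level dr [-0.      0.0011  0.0008] j [ 0.13 -0.06 -0.36  1.27  0.    0.43] F [-0.5  0.  -1.1] Mz [-0.02   0.008  0.014]
```

Request:
{"name": "jog_arm", "arguments": {
  "deltas": [
    {"offset":[0.8,-1,-1.6],"dr":[0,0.001,0.001]},
    {"offset":[0,0,0],"dr":[0,0,0]}
  ]
}}

```text
clock: 2.2
ee_pos: [0.4988, 0.1956, 0.0746]
orientation: [-0.422, 0.567, 0.422, 0.568]
contact_force: [0.1, -0.7, -0.6]
opening: 0.0852
```

Request:
{"name": "jog_arm", "arguments": {
  "deltas": [
    {"offset":[0,0,0],"dr":[0,0,0]},
    {"offset":[0,0,0],"dr":[0,0,0]},
    {"offset":[0,0,0],"dr":[0,0,0]},
    {"offset":[0,0,0],"dr":[0,0,0]},
    {"offset":[0,0,0],"dr":[0,0,0]},
    {"offset":[0,0,0],"dr":[0,0,0]}
  ],
  "fingers": 1
}}

```text
clock: 2.7
ee_pos: [0.5008, 0.1941, 0.0789]
orientation: [-0.423, 0.567, 0.42, 0.569]
contact_force: [1.3, 1.3, -5.3]
opening: 0.0385
```

```bash
python3 -c "
from h import *
to(.498,.1955,.073);print(st()['opening'])"
```

```text
t 2.7 pos [0.5008 0.1941 0.0789] offset mm [5.8 3.1 0.5] zyaw 1.277 level dr [ 0.     -0.0008  0.0058] j [ 0.13 -0.06 -0.35  1.28 -0.    0.42] F [ 1.3  1.3 -5.3] Mz [ 0.556 -0.341 -0.009]
0.0385145427971198
```

Request:
{"name": "jog_arm", "arguments": {
  "deltas": [
    {"offset":[1,0,0],"dr":[-0.06,0,0]}
  ]
}}

```text
clock: 2.78
ee_pos: [0.501, 0.1944, 0.0787]
orientation: [-0.44, 0.554, 0.436, 0.556]
contact_force: [-5.2, -0.1, 14.0]
opening: 0.0382
```

```bash
python3 -c "
from h import *
to(.498,.1955,.073);print(st()['opening'])"
```

```text
t 2.78 pos [0.501  0.1944 0.0787] offset mm [5.7 3.2 0.4] zyaw 1.336 level dr [ 0.     -0.0003  0.0062] j [ 0.13 -0.06 -0.35  1.28 -0.    0.36] F [-5.2 -0.1 14. ] Mz [ 0.233  1.155 -0.037]
0.03824493637116696
```

Request:
{"name": "jog_arm", "arguments": {
  "deltas": [
    {"offset":[1,0,0],"dr":[-0.06,0,0]}
  ]
}}

```text
clock: 2.87
ee_pos: [0.501, 0.1947, 0.0787]
orientation: [-0.457, 0.54, 0.453, 0.543]
contact_force: [-5.7, -0.2, 9.9]
opening: 0.0381
```

```bash
python3 -c "
from h import *
to(.498,.1955,.073);print(st()['opening'])"
```

```text
t 2.87 pos [0.501  0.1947 0.0787] offset mm [5.7 3.2 0.3] zyaw 1.398 level dr [-0.      0.0002  0.0064] j [ 0.13 -0.06 -0.35  1.28 -0.    0.3 ] F [-5.7 -0.2  9.9] Mz [-0.069  1.216 -0.411]
0.03806888788557967
```

Request:
{"name": "jog_arm", "arguments": {
  "deltas": [
    {"offset":[0,0,0],"dr":[-0.04,0,0]}
  ]
}}

```text
clock: 2.95
ee_pos: [0.5009, 0.1948, 0.0789]
orientation: [-0.468, 0.53, 0.465, 0.533]
contact_force: [0.3, -0.3, -8.0]
opening: 0.0385
```

```bash
cat > q.py <<'E'
from h import *
to(.498,.1955,.074);print(st()['opening'].round(4))
E
python3 q.py
```

```text
t 2.95 pos [0.5009 0.1948 0.0789] offset mm [4.9 3.  0.3] zyaw 1.441 level dr [-0.      0.0002  0.0062] j [ 0.13 -0.06 -0.35  1.28 -0.    0.26] F [ 0.3 -0.3 -8. ] Mz [-0.022 -0.315 -0.249]Traceback (most recent call last):
  File "q.py", line 2, in <module>
    to(.498,.1955,.074);print(st()['opening'].round(4))
                              ^^^^^^^^^^^^^^^^^^^^^
AttributeError: 'float' object has no attribute 'round'
```

```bash
cat > q.py <<'E'
from h import *
s=st(); M=R.from_quat(s['orientation']).as_matrix()
print('t',round(s['clock'],2),'zyaw',round(float(np.arctan2(M[1,2],M[0,2])),3),'Mz',s['ft_torque'].round(3),'F',s['contact_force'].round(1),'pos',s['ee_pos'].round(4),round(s['opening'],4), 'tilt',M[2].round(4),'j6',s['joints'][5].round(3))
E

```

Request:
{"name": "jog_arm", "arguments": {
  "deltas": [
    {"offset":[0.4,0,0],"dr":[-0.04,0,0]}
  ]
}}

```text
clock: 3.03
ee_pos: [0.501, 0.1949, 0.0788]
orientation: [-0.479, 0.52, 0.476, 0.523]
contact_force: [-1.7, -0.5, 3.8]
opening: 0.0385
```

```bash
python3 q.py
```

```text
t 3.03 zyaw 1.483 Mz [ 0.015  0.311 -0.173] F [-1.7 -0.5  3.8] pos [0.501  0.1949 0.0788] 0.0385 tilt [-1.0e+00 -6.4e-03  3.0e-04] j6 0.216
```

Request:
{"name": "jog_arm", "arguments": {
  "deltas": [
    {"offset":[0.4,0,0],"dr":[-0.04,0,0]}
  ]
}}

```text
clock: 3.12
ee_pos: [0.501, 0.1951, 0.0788]
orientation: [-0.49, 0.51, 0.487, 0.513]
contact_force: [-2.8, -0.3, 4.2]
opening: 0.0384
```

```bash
python3 q.py
```

```text
t 3.12 zyaw 1.525 Mz [-0.064  0.573 -0.079] F [-2.8 -0.3  4.2] pos [0.501  0.1951 0.0788] 0.0384 tilt [-1.0e+00 -6.5e-03  3.0e-04] j6 0.174
```

Request:
{"name": "jog_arm", "arguments": {
  "deltas": [
    {"offset":[0.4,0,0],"dr":[-0.04,0,0]}
  ]
}}

```text
clock: 3.2
ee_pos: [0.501, 0.1952, 0.0788]
orientation: [-0.501, 0.499, 0.498, 0.503]
contact_force: [-2.4, -1.4, 1.4]
opening: 0.0382
```

```bash
python3 q.py
```

```text
t 3.2 zyaw 1.567 Mz [ 0.023  0.512 -0.026] F [-2.4 -1.4  1.4] pos [0.501  0.1952 0.0788] 0.0382 tilt [-1.0e+00 -6.7e-03  4.0e-04] j6 0.132
```

Request:
{"name": "jog_arm", "arguments": {
  "deltas": [
    {"offset":[0.3,0,0],"dr":[-0.06,0,0]}
  ]
}}

```text
clock: 3.28
ee_pos: [0.501, 0.1954, 0.0788]
orientation: [0.516, -0.483, -0.513, -0.487]
contact_force: [-1.8, -0.0, 0.4]
opening: 0.0383
```

```bash
python3 q.py
```

```text
t 3.28 zyaw 1.629 Mz [0.228 0.457 0.017] F [-1.8 -0.   0.4] pos [0.501  0.1954 0.0788] 0.0383 tilt [-1.0e+00 -6.8e-03  5.0e-04] j6 0.07
```

Request:
{"name": "jog_arm", "arguments": {
  "deltas": [
    {"offset":[0.3,0,0],"dr":[-0.06,0,0]}
  ]
}}

```text
clock: 3.37
ee_pos: [0.501, 0.1956, 0.0788]
orientation: [0.531, -0.467, -0.528, -0.471]
contact_force: [-1.9, 0.2, 1.5]
opening: 0.0382
```

```bash
python3 q.py
```

```text
t 3.37 zyaw 1.692 Mz [ 0.15   0.37  -0.042] F [-1.9  0.2  1.5] pos [0.501  0.1956 0.0788] 0.0382 tilt [-1.0e+00 -6.9e-03  5.0e-04] j6 0.007
```

Request:
{"name": "jog_arm", "arguments": {
  "deltas": [
    {"offset":[0.3,0,0],"dr":[-0.05,0,0]}
  ]
}}

```text
clock: 3.45
ee_pos: [0.5009, 0.1959, 0.0788]
orientation: [0.543, -0.452, -0.54, -0.457]
contact_force: [-1.7, -0.0, 2.2]
opening: 0.038
```

```bash
python3 q.py
```

```text
t 3.45 zyaw 1.745 Mz [ 0.026  0.414 -0.361] F [-1.7 -0.   2.2] pos [0.5009 0.1959 0.0788] 0.038 tilt [-1.0e+00 -7.1e-03  8.0e-04] j6 -0.046
```

Request:
{"name": "jog_arm", "arguments": {
  "deltas": [
    {"offset":[0.3,0,0],"dr":[-0.04,0,0]}
  ]
}}

```text
clock: 3.53
ee_pos: [0.5009, 0.1961, 0.0788]
orientation: [0.553, -0.441, -0.55, -0.445]
contact_force: [-2.1, -1.3, 1.2]
opening: 0.0384
```

```bash
python3 q.py
```

```text
t 3.53 zyaw 1.788 Mz [-0.088  0.478 -0.26 ] F [-2.1 -1.3  1.2] pos [0.5009 0.1961 0.0788] 0.0384 tilt [-1.0e+00 -7.3e-03  8.0e-04] j6 -0.088
```

Request:
{"name": "jog_arm", "arguments": {
  "deltas": [
    {"offset":[0.3,0,0],"dr":[-0.04,0,0]}
  ]
}}

```text
clock: 3.62
ee_pos: [0.5009, 0.1962, 0.0788]
orientation: [0.562, -0.429, -0.559, -0.434]
contact_force: [-1.9, -0.1, 2.3]
opening: 0.0383
```

```bash
python3 q.py
```

```text
t 3.62 zyaw 1.83 Mz [ 0.03  0.48 -0.23] F [-1.9 -0.1  2.3] pos [0.5009 0.1962 0.0788] 0.0383 tilt [-1.0e+00 -7.4e-03  7.0e-04] j6 -0.13
```

Request:
{"name": "jog_arm", "arguments": {
  "deltas": [
    {"offset":[0.3,0,0],"dr":[-0.05,0,0]}
  ]
}}

```text
clock: 3.7
ee_pos: [0.5009, 0.1963, 0.0788]
orientation: [0.573, -0.414, -0.57, -0.419]
contact_force: [-2.2, -0.2, 2.7]
opening: 0.0381
```

```bash
python3 q.py
```

```text
t 3.7 zyaw 1.882 Mz [ 0.102  0.504 -0.04 ] F [-2.2 -0.2  2.7] pos [0.5009 0.1963 0.0788] 0.0381 tilt [-1.0e+00 -7.6e-03  7.0e-04] j6 -0.182
```

Request:
{"name": "jog_arm", "arguments": {
  "deltas": [
    {"offset":[0.3,0,0],"dr":[-0.05,0,0]}
  ]
}}

```text
clock: 3.78
ee_pos: [0.5007, 0.1965, 0.0788]
orientation: [0.583, -0.399, -0.581, -0.404]
contact_force: [-2.4, -0.6, 2.6]
opening: 0.0388
```

```bash
python3 q.py
```

```text
t 3.78 zyaw 1.934 Mz [0.032 0.675 0.009] F [-2.4 -0.6  2.6] pos [0.5007 0.1965 0.0788] 0.0388 tilt [-1.0e+00 -7.5e-03  7.0e-04] j6 -0.234
```

Request:
{"name": "jog_arm", "arguments": {
  "deltas": [
    {"offset":[0.3,0,0],"dr":[-0.05,0,0]}
  ]
}}

```text
clock: 3.87
ee_pos: [0.5007, 0.1967, 0.0788]
orientation: [0.594, -0.384, -0.591, -0.388]
contact_force: [-1.7, -0.5, 1.6]
opening: 0.0382
```

```bash
python3 q.py
```

```text
t 3.87 zyaw 1.987 Mz [ 0.101  0.489 -0.008] F [-1.7 -0.5  1.6] pos [0.5007 0.1967 0.0788] 0.0382 tilt [-1.0e+00 -7.7e-03  7.0e-04] j6 -0.287
```

Request:
{"name": "jog_arm", "arguments": {
  "deltas": [
    {"offset":[0.3,0,0],"dr":[-0.05,0,0]}
  ]
}}

```text
clock: 3.95
ee_pos: [0.5006, 0.1968, 0.0788]
orientation: [0.604, -0.368, -0.601, -0.373]
contact_force: [-2.1, -0.6, 1.5]
opening: 0.0386
```

```bash
python3 q.py
```

```text
t 3.95 zyaw 2.039 Mz [0.031 0.535 0.025] F [-2.1 -0.6  1.5] pos [0.5006 0.1968 0.0788] 0.0386 tilt [-1.0e+00 -7.8e-03  7.0e-04] j6 -0.339
```

Two clicks down so far. The next jump is expected near 2.08.

Request:
{"name": "jog_arm", "arguments": {
  "deltas": [
    {"offset":[0.3,0,0],"dr":[-0.04,0,0]}
  ]
}}

```text
clock: 4.03
ee_pos: [0.5005, 0.1971, 0.0788]
orientation: [0.611, -0.355, -0.609, -0.36]
contact_force: [-2.3, -0.5, 1.3]
opening: 0.0383
```

```bash
python3 q.py
```

```text
t 4.03 zyaw 2.082 Mz [ 0.14   0.491 -0.352] F [-2.3 -0.5  1.3] pos [0.5005 0.1971 0.0788] 0.0383 tilt [-1.0e+00 -8.1e-03  8.0e-04] j6 -0.382
```

Request:
{"name": "jog_arm", "arguments": {
  "deltas": [
    {"offset":[0.3,0,0],"dr":[-0.03,0,0]}
  ]
}}

```text
clock: 4.12
ee_pos: [0.5005, 0.1972, 0.0788]
orientation: [0.617, -0.345, -0.615, -0.35]
contact_force: [-2.2, -0.8, 2.2]
opening: 0.0384
```

```bash
python3 q.py
```

```text
t 4.12 zyaw 2.114 Mz [-0.091  0.502 -0.363] F [-2.2 -0.8  2.2] pos [0.5005 0.1972 0.0788] 0.0384 tilt [-1.0e+00 -8.3e-03  8.0e-04] j6 -0.413
```

Request:
{"name": "jog_arm", "arguments": {
  "deltas": [
    {"offset":[0.3,0,0],"dr":[-0.03,0,0]}
  ]
}}

```text
clock: 4.2
ee_pos: [0.5004, 0.1972, 0.0788]
orientation: [0.622, -0.335, -0.62, -0.341]
contact_force: [-1.3, -0.8, 2.5]
opening: 0.0386
```

```bash
python3 q.py
```

```text
t 4.2 zyaw 2.145 Mz [-0.04   0.492 -0.424] F [-1.3 -0.8  2.5] pos [0.5004 0.1972 0.0788] 0.0386 tilt [-1.0e+00 -8.4e-03  7.0e-04] j6 -0.445
```

Request:
{"name": "jog_arm", "arguments": {
  "deltas": [
    {"offset":[0.2,0,0],"dr":[-0.03,0,0]}
  ]
}}

```text
clock: 4.28
ee_pos: [0.5004, 0.1973, 0.0788]
orientation: [0.627, -0.326, -0.625, -0.331]
contact_force: [-0.7, -0.6, 0.3]
opening: 0.0386
```

```bash
python3 q.py
```

```text
t 4.28 zyaw 2.176 Mz [ 0.037  0.357 -0.517] F [-0.7 -0.6  0.3] pos [0.5004 0.1973 0.0788] 0.0386 tilt [-1.0e+00 -8.5e-03  7.0e-04] j6 -0.475
```

Request:
{"name": "jog_arm", "arguments": {
  "deltas": [
    {"offset":[0.3,0,0],"dr":[0.06,0,0]},
    {"offset":[0.3,0,0],"dr":[0.06,0,0]}
  ]
}}

```text
clock: 4.45
ee_pos: [0.5006, 0.197, 0.0788]
orientation: [0.607, -0.363, -0.604, -0.368]
contact_force: [-1.3, -3.4, 1.6]
opening: 0.0385
```

```bash
python3 q.py
```

```text
t 4.45 zyaw 2.055 Mz [-0.47   0.298 -0.015] F [-1.3 -3.4  1.6] pos [0.5006 0.197  0.0788] 0.0385 tilt [-1.0e+00 -8.3e-03  8.0e-04] j6 -0.355
```

Request:
{"name": "jog_arm", "arguments": {
  "deltas": [
    {"offset":[0.3,0,0],"dr":[0.06,0,0]}
  ]
}}

```text
clock: 4.53
ee_pos: [0.5006, 0.1968, 0.0788]
orientation: [0.595, -0.382, -0.592, -0.387]
contact_force: [-1.5, -2.4, 2.0]
opening: 0.0382
```

```bash
python3 q.py
```

```text
t 4.53 zyaw 1.993 Mz [-0.327  0.325  0.056] F [-1.5 -2.4  2. ] pos [0.5006 0.1968 0.0788] 0.0382 tilt [-1.0e+00 -8.3e-03  9.0e-04] j6 -0.292
```

Request:
{"name": "jog_arm", "arguments": {
  "deltas": [
    {"offset":[0.3,0,0],"dr":[0.06,0,0]}
  ]
}}

```text
clock: 4.62
ee_pos: [0.5007, 0.1965, 0.0788]
orientation: [0.583, -0.4, -0.58, -0.405]
contact_force: [-1.4, -2.7, 1.5]
opening: 0.0384
```

```bash
python3 q.py
```

```text
t 4.62 zyaw 1.929 Mz [-0.331  0.375  0.075] F [-1.4 -2.7  1.5] pos [0.5007 0.1965 0.0788] 0.0384 tilt [-1.0e+00 -8.2e-03  9.0e-04] j6 -0.229
```

Request:
{"name": "jog_arm", "arguments": {
  "deltas": [
    {"offset":[0.3,0,0],"dr":[0.06,0,0]}
  ]
}}

```text
clock: 4.7
ee_pos: [0.5009, 0.1963, 0.0789]
orientation: [0.57, -0.418, -0.567, -0.424]
contact_force: [-0.6, -1.7, 1.9]
opening: 0.0385
```

```bash
python3 q.py
```

```text
t 4.7 zyaw 1.866 Mz [-0.366  0.401  0.045] F [-0.6 -1.7  1.9] pos [0.5009 0.1963 0.0789] 0.0385 tilt [-1.0e+00 -8.3e-03  9.0e-04] j6 -0.166
```

Request:
{"name": "jog_arm", "arguments": {
  "deltas": [
    {"offset":[0.3,0,0],"dr":[0.06,0,0]}
  ]
}}

```text
clock: 4.78
ee_pos: [0.5009, 0.1961, 0.0788]
orientation: [0.556, -0.436, -0.553, -0.441]
contact_force: [-1.6, -3.0, 2.8]
opening: 0.0382
```

```bash
python3 q.py
```

```text
t 4.78 zyaw 1.803 Mz [-0.409  0.36  -0.018] F [-1.6 -3.   2.8] pos [0.5009 0.1961 0.0788] 0.0382 tilt [-1.     -0.0082  0.001 ] j6 -0.103
```

Request:
{"name": "jog_arm", "arguments": {
  "deltas": [
    {"offset":[0.3,0,0],"dr":[0.06,0,0]}
  ]
}}

```text
clock: 4.87
ee_pos: [0.501, 0.1959, 0.0788]
orientation: [0.542, -0.454, -0.539, -0.459]
contact_force: [-2.1, -2.4, 1.6]
opening: 0.0383
```

```bash
python3 q.py
```

```text
t 4.87 zyaw 1.74 Mz [-0.414  0.409  0.004] F [-2.1 -2.4  1.6] pos [0.501  0.1959 0.0788] 0.0383 tilt [-1.0e+00 -8.2e-03  9.0e-04] j6 -0.04
```

Still in the free lash. I'll keep going.

Request:
{"name": "jog_arm", "arguments": {
  "deltas": [
    {"offset":[0.3,0,0],"dr":[0.06,0,0]}
  ]
}}

```text
clock: 4.95
ee_pos: [0.501, 0.1956, 0.0788]
orientation: [0.527, -0.471, -0.524, -0.475]
contact_force: [-1.5, -2.3, 3.0]
opening: 0.0383
```

```bash
python3 q.py
```

```text
t 4.95 zyaw 1.676 Mz [-0.447  0.376  0.095] F [-1.5 -2.3  3. ] pos [0.501  0.1956 0.0788] 0.0383 tilt [-1.0e+00 -8.1e-03  9.0e-04] j6 0.023
```

Request:
{"name": "jog_arm", "arguments": {
  "deltas": [
    {"offset":[0.3,0,0],"dr":[0.06,0,0]}
  ]
}}

```text
clock: 5.03
ee_pos: [0.501, 0.1954, 0.0788]
orientation: [0.512, -0.487, -0.509, -0.492]
contact_force: [-1.3, -2.8, 2.5]
opening: 0.038
```

```bash
python3 q.py
```

```text
t 5.03 zyaw 1.613 Mz [-0.406  0.392  0.244] F [-1.3 -2.8  2.5] pos [0.501  0.1954 0.0788] 0.038 tilt [-1.0e+00 -8.1e-03  9.0e-04] j6 0.086
```

Request:
{"name": "jog_arm", "arguments": {
  "deltas": [
    {"offset":[0.3,0,0],"dr":[0.06,0,0]}
  ]
}}

```text
clock: 5.12
ee_pos: [0.501, 0.1951, 0.0788]
orientation: [-0.497, 0.503, 0.493, 0.507]
contact_force: [-1.4, -2.5, 2.6]
opening: 0.0386
```

```bash
python3 q.py
```

```text
t 5.12 zyaw 1.55 Mz [-0.536  0.393  0.329] F [-1.4 -2.5  2.6] pos [0.501  0.1951 0.0788] 0.0386 tilt [-1.0e+00 -8.1e-03  7.0e-04] j6 0.149
```

Request:
{"name": "jog_arm", "arguments": {
  "deltas": [
    {"offset":[0.3,0,0],"dr":[0.06,0,0]}
  ]
}}

```text
clock: 5.2
ee_pos: [0.501, 0.1949, 0.0788]
orientation: [-0.481, 0.518, 0.477, 0.523]
contact_force: [-1.7, -1.9, 2.0]
opening: 0.0384
```

```bash
python3 q.py
```

```text
t 5.2 zyaw 1.488 Mz [-0.224  0.464  0.168] F [-1.7 -1.9  2. ] pos [0.501  0.1949 0.0788] 0.0384 tilt [-1.0e+00 -8.1e-03  8.0e-04] j6 0.211
```

Request:
{"name": "jog_arm", "arguments": {
  "deltas": [
    {"offset":[0.3,0,0],"dr":[0.06,0,0]}
  ]
}}

```text
clock: 5.28
ee_pos: [0.501, 0.1947, 0.0788]
orientation: [-0.464, 0.533, 0.46, 0.537]
contact_force: [-2.1, -1.5, 2.8]
opening: 0.0382
```

```bash
python3 q.py
```

```text
t 5.28 zyaw 1.424 Mz [-0.343  0.359  0.031] F [-2.1 -1.5  2.8] pos [0.501  0.1947 0.0788] 0.0382 tilt [-1.0e+00 -8.2e-03  9.0e-04] j6 0.274
```

Request:
{"name": "jog_arm", "arguments": {
  "deltas": [
    {"offset":[0.3,0,0],"dr":[0.06,0,0]}
  ]
}}

```text
clock: 5.37
ee_pos: [0.5009, 0.1945, 0.0788]
orientation: [-0.447, 0.547, 0.443, 0.552]
contact_force: [-1.2, -2.9, 2.2]
opening: 0.0383
```

```bash
python3 q.py
```

```text
t 5.37 zyaw 1.361 Mz [-0.5    0.546  0.059] F [-1.2 -2.9  2.2] pos [0.5009 0.1945 0.0788] 0.0383 tilt [-1.0e+00 -8.1e-03  8.0e-04] j6 0.337
```

First forward click: peak near 1.57, faded by 1.42. The next jump should come near 1.25.

Request:
{"name": "jog_arm", "arguments": {
  "deltas": [
    {"offset":[0.2,0,0],"dr":[0.06,0,0]}
  ]
}}

```text
clock: 5.45
ee_pos: [0.5009, 0.1943, 0.0788]
orientation: [-0.43, 0.561, 0.425, 0.565]
contact_force: [-1.4, -2.4, 0.6]
opening: 0.0386
```

```bash
python3 q.py
```

```text
t 5.45 zyaw 1.298 Mz [-0.406  0.339  0.196] F [-1.4 -2.4  0.6] pos [0.5009 0.1943 0.0788] 0.0386 tilt [-1.0e+00 -8.1e-03  8.0e-04] j6 0.4
```

Request:
{"name": "jog_arm", "arguments": {
  "deltas": [
    {"offset":[0.2,0,0],"dr":[0.06,0,0]}
  ]
}}

```text
clock: 5.53
ee_pos: [0.5008, 0.194, 0.0788]
orientation: [-0.412, 0.575, 0.407, 0.578]
contact_force: [-1.6, -2.9, 0.6]
opening: 0.0383
```

```bash
python3 q.py
```

```text
t 5.53 zyaw 1.235 Mz [-0.419  0.335  0.326] F [-1.6 -2.9  0.6] pos [0.5008 0.194  0.0788] 0.0383 tilt [-1.0e+00 -8.2e-03  7.0e-04] j6 0.463
```

Request:
{"name": "jog_arm", "arguments": {
  "deltas": [
    {"offset":[0.2,0,0],"dr":[0.06,0,0]}
  ]
}}

```text
clock: 5.62
ee_pos: [0.5007, 0.1937, 0.0788]
orientation: [-0.393, 0.587, 0.389, 0.591]
contact_force: [-2.4, -2.3, 2.0]
opening: 0.0386
```

```bash
python3 q.py
```

```text
t 5.62 zyaw 1.172 Mz [-0.373  0.399  0.39 ] F [-2.4 -2.3  2. ] pos [0.5007 0.1937 0.0788] 0.0386 tilt [-1.0e+00 -8.2e-03  6.0e-04] j6 0.526
```

Request:
{"name": "jog_arm", "arguments": {
  "deltas": [
    {"offset":[0.2,0,0],"dr":[0.06,0,0]}
  ]
}}

```text
clock: 5.7
ee_pos: [0.5007, 0.1936, 0.0788]
orientation: [-0.375, 0.599, 0.37, 0.603]
contact_force: [-2.8, -0.7, 1.9]
opening: 0.0382
```

```bash
python3 q.py
```

```text
t 5.7 zyaw 1.109 Mz [-0.222  0.443 -0.036] F [-2.8 -0.7  1.9] pos [0.5007 0.1936 0.0788] 0.0382 tilt [-1.0e+00 -8.2e-03  9.0e-04] j6 0.589
```

Request:
{"name": "jog_arm", "arguments": {
  "deltas": [
    {"offset":[0.2,0,0],"dr":[0.06,0,0]}
  ]
}}

```text
clock: 5.78
ee_pos: [0.5006, 0.1935, 0.0788]
orientation: [-0.356, 0.611, 0.351, 0.614]
contact_force: [-2.1, -2.5, 1.9]
opening: 0.0384
```

```bash
python3 q.py
```

```text
t 5.78 zyaw 1.046 Mz [-0.42   0.425  0.042] F [-2.1 -2.5  1.9] pos [0.5006 0.1935 0.0788] 0.0384 tilt [-1.0e+00 -8.2e-03  9.0e-04] j6 0.652
```

Request:
{"name": "jog_arm", "arguments": {
  "deltas": [
    {"offset":[0.2,0,0],"dr":[0.06,0,0]}
  ]
}}

```text
clock: 5.87
ee_pos: [0.5004, 0.1932, 0.0788]
orientation: [-0.336, 0.622, 0.331, 0.625]
contact_force: [-2.0, -3.4, 1.8]
opening: 0.0382
```

```bash
python3 q.py
```

```text
t 5.87 zyaw 0.983 Mz [-0.463  0.446  0.127] F [-2.  -3.4  1.8] pos [0.5004 0.1932 0.0788] 0.0382 tilt [-1.0e+00 -8.2e-03  8.0e-04] j6 0.715
```

Request:
{"name": "jog_arm", "arguments": {
  "deltas": [
    {"offset":[0.2,0,0],"dr":[0.06,0,0]}
  ]
}}

```text
clock: 5.95
ee_pos: [0.5003, 0.193, 0.0788]
orientation: [-0.317, 0.632, 0.311, 0.635]
contact_force: [-2.4, -2.0, 1.9]
opening: 0.0386
```

```bash
python3 q.py
```

```text
t 5.95 zyaw 0.92 Mz [-0.379  0.404  0.303] F [-2.4 -2.   1.9] pos [0.5003 0.193  0.0788] 0.0386 tilt [-1.0e+00 -8.4e-03  8.0e-04] j6 0.778
```

Request:
{"name": "jog_arm", "arguments": {
  "deltas": [
    {"offset":[0.2,0,0],"dr":[0.04,0,0]}
  ]
}}

```text
clock: 6.03
ee_pos: [0.5002, 0.1928, 0.0788]
orientation: [-0.303, 0.639, 0.298, 0.642]
contact_force: [-2.3, -2.3, 0.6]
opening: 0.0384
```

```bash
python3 q.py
```

```text
t 6.03 zyaw 0.877 Mz [-0.247  0.364  0.321] F [-2.3 -2.3  0.6] pos [0.5002 0.1928 0.0788] 0.0384 tilt [-1.0e+00 -8.4e-03  7.0e-04] j6 0.821
```

Request:
{"name": "jog_arm", "arguments": {
  "deltas": [
    {"offset":[0.2,0,0],"dr":[0.04,0,0]}
  ]
}}

```text
clock: 6.12
ee_pos: [0.5001, 0.1927, 0.0788]
orientation: [-0.289, 0.645, 0.284, 0.648]
contact_force: [-1.2, -2.2, 1.3]
opening: 0.0385
```

```bash
python3 q.py
```

```text
t 6.12 zyaw 0.835 Mz [-0.298  0.368  0.367] F [-1.2 -2.2  1.3] pos [0.5001 0.1927 0.0788] 0.0385 tilt [-1.0e+00 -8.5e-03  7.0e-04] j6 0.863
```

Request:
{"name": "jog_arm", "arguments": {
  "deltas": [
    {"offset":[0.2,0,0],"dr":[0.04,0,0]}
  ]
}}

```text
clock: 6.2
ee_pos: [0.5, 0.1927, 0.0788]
orientation: [-0.276, 0.651, 0.271, 0.654]
contact_force: [-1.8, -1.6, 1.3]
opening: 0.0381
```

```bash
python3 q.py
```

```text
t 6.2 zyaw 0.794 Mz [-0.164  0.383  0.013] F [-1.8 -1.6  1.3] pos [0.5    0.1927 0.0788] 0.0381 tilt [-1.0e+00 -8.6e-03  9.0e-04] j6 0.904
```

Request:
{"name": "jog_arm", "arguments": {
  "deltas": [
    {"offset":[0.2,0,0],"dr":[0.04,0,0]}
  ]
}}

```text
clock: 6.28
ee_pos: [0.4999, 0.1926, 0.0788]
orientation: [-0.262, 0.656, 0.257, 0.659]
contact_force: [-3.4, -1.6, 2.8]
opening: 0.0386
```

```bash
python3 q.py
```

```text
t 6.28 zyaw 0.752 Mz [-0.232  0.688  0.07 ] F [-3.4 -1.6  2.8] pos [0.4999 0.1926 0.0788] 0.0386 tilt [-1.     -0.0085  0.001 ] j6 0.946
```

Request:
{"name": "jog_arm", "arguments": {
  "deltas": [
    {"offset":[0.2,0,0],"dr":[0.04,0,0]}
  ]
}}

```text
clock: 6.37
ee_pos: [0.4998, 0.1925, 0.0788]
orientation: [-0.248, 0.662, 0.243, 0.664]
contact_force: [-1.7, -1.9, 1.7]
opening: 0.0384
```

```bash
python3 q.py
```

```text
t 6.37 zyaw 0.709 Mz [-0.311  0.382  0.074] F [-1.7 -1.9  1.7] pos [0.4998 0.1925 0.0788] 0.0384 tilt [-1.     -0.0085  0.0011] j6 0.988
```

Request:
{"name": "jog_arm", "arguments": {
  "deltas": [
    {"offset":[0.2,0,0],"dr":[0.04,0,0]}
  ]
}}

```text
clock: 6.45
ee_pos: [0.4997, 0.1924, 0.0788]
orientation: [-0.234, 0.667, 0.229, 0.669]
contact_force: [-2.8, -2.0, 1.6]
opening: 0.0382
```

```bash
python3 q.py
```

```text
t 6.45 zyaw 0.667 Mz [-0.308  0.449  0.083] F [-2.8 -2.   1.6] pos [0.4997 0.1924 0.0788] 0.0382 tilt [-1.     -0.0086  0.001 ] j6 1.03
```

Request:
{"name": "jog_arm", "arguments": {
  "deltas": [
    {"offset":[0.2,0,0],"dr":[0.04,0,0]}
  ]
}}

```text
clock: 6.53
ee_pos: [0.4995, 0.1923, 0.0788]
orientation: [-0.22, 0.672, 0.215, 0.674]
contact_force: [-2.5, -1.6, 1.3]
opening: 0.0383
```

```bash
python3 q.py
```

```text
t 6.53 zyaw 0.625 Mz [-0.309  0.423  0.101] F [-2.5 -1.6  1.3] pos [0.4995 0.1923 0.0788] 0.0383 tilt [-1.     -0.0087  0.001 ] j6 1.072
```

Request:
{"name": "jog_arm", "arguments": {
  "deltas": [
    {"offset":[0.2,0,0],"dr":[0.04,0,0]}
  ]
}}

```text
clock: 6.62
ee_pos: [0.4994, 0.1922, 0.0788]
orientation: [-0.206, 0.676, 0.201, 0.678]
contact_force: [-1.3, -1.2, 1.5]
opening: 0.0384
```

```bash
python3 q.py
```

```text
t 6.62 zyaw 0.584 Mz [-0.319  0.469  0.239] F [-1.3 -1.2  1.5] pos [0.4994 0.1922 0.0788] 0.0384 tilt [-1.     -0.0088  0.0011] j6 1.114
```

Request:
{"name": "jog_arm", "arguments": {
  "deltas": [
    {"offset":[0.2,0,0],"dr":[0.04,0,0]}
  ]
}}

```text
clock: 6.7
ee_pos: [0.4993, 0.192, 0.0789]
orientation: [-0.192, 0.68, 0.186, 0.683]
contact_force: [-1.8, -1.4, 2.2]
opening: 0.0382
```

```bash
python3 q.py
```

```text
t 6.7 zyaw 0.542 Mz [-0.34   0.443  0.327] F [-1.8 -1.4  2.2] pos [0.4993 0.192  0.0789] 0.0382 tilt [-1.     -0.009   0.0012] j6 1.156
```

Request:
{"name": "jog_arm", "arguments": {
  "deltas": [
    {"offset":[0.2,0,0],"dr":[0.03,0,0]}
  ]
}}

```text
clock: 6.78
ee_pos: [0.4992, 0.192, 0.0788]
orientation: [-0.181, 0.683, 0.175, 0.685]
contact_force: [-2.4, -2.6, 1.4]
opening: 0.0386
```

```bash
python3 q.py
```

```text
t 6.78 zyaw 0.51 Mz [-0.273  0.328  0.372] F [-2.4 -2.6  1.4] pos [0.4992 0.192  0.0788] 0.0386 tilt [-1.     -0.0091  0.0012] j6 1.188
```

Request:
{"name": "jog_arm", "arguments": {
  "deltas": [
    {"offset":[0.2,0,0],"dr":[0.03,0,0]}
  ]
}}

```text
clock: 6.87
ee_pos: [0.4991, 0.1919, 0.0788]
orientation: [-0.171, 0.686, 0.165, 0.688]
contact_force: [-2.5, -0.9, 1.5]
opening: 0.0381
```

```bash
python3 q.py
```

```text
t 6.87 zyaw 0.479 Mz [-0.175  0.369  0.318] F [-2.5 -0.9  1.5] pos [0.4991 0.1919 0.0788] 0.0381 tilt [-1.     -0.0092  0.0013] j6 1.219
```

Request:
{"name": "jog_arm", "arguments": {
  "deltas": [
    {"offset":[0.2,0,0],"dr":[0.03,0,0]}
  ]
}}

```text
clock: 6.95
ee_pos: [0.499, 0.1919, 0.0788]
orientation: [-0.16, 0.688, 0.154, 0.691]
contact_force: [-1.9, -1.4, 1.6]
opening: 0.0382
```

```bash
python3 q.py
```

```text
t 6.95 zyaw 0.448 Mz [-0.04   0.446  0.13 ] F [-1.9 -1.4  1.6] pos [0.499  0.1919 0.0788] 0.0382 tilt [-1.     -0.0091  0.0014] j6 1.25
```

Request:
{"name": "jog_arm", "arguments": {
  "deltas": [
    {"offset":[0.2,0,0],"dr":[0.03,0,0]}
  ]
}}

```text
clock: 7.03
ee_pos: [0.4989, 0.1919, 0.0788]
orientation: [-0.149, 0.691, 0.143, 0.693]
contact_force: [-2.0, -1.6, 1.6]
opening: 0.0384
```

```bash
python3 q.py
```

```text
t 7.03 zyaw 0.416 Mz [-0.208  0.431  0.018] F [-2.  -1.6  1.6] pos [0.4989 0.1919 0.0788] 0.0384 tilt [-1.     -0.0092  0.0016] j6 1.282
```

Request:
{"name": "jog_arm", "arguments": {
  "deltas": [
    {"offset":[0.2,0,0],"dr":[0.02,0,0]}
  ]
}}

```text
clock: 7.12
ee_pos: [0.4988, 0.1919, 0.0788]
orientation: [-0.142, 0.692, 0.136, 0.695]
contact_force: [-2.8, -2.0, 2.3]
opening: 0.0388
```

```bash
python3 q.py
```

```text
t 7.12 zyaw 0.395 Mz [-0.258  0.468  0.039] F [-2.8 -2.   2.3] pos [0.4988 0.1919 0.0788] 0.0388 tilt [-1.     -0.0092  0.0016] j6 1.303
```

Request:
{"name": "jog_arm", "arguments": {
  "deltas": [
    {"offset":[0.2,0,0],"dr":[0.01,0,0]}
  ]
}}

```text
clock: 7.2
ee_pos: [0.4988, 0.1918, 0.0788]
orientation: [-0.138, 0.693, 0.132, 0.695]
contact_force: [-1.5, -0.9, 2.2]
opening: 0.0387
```

```bash
python3 q.py
```

```text
t 7.2 zyaw 0.383 Mz [-0.218  0.525 -0.031] F [-1.5 -0.9  2.2] pos [0.4988 0.1918 0.0788] 0.0387 tilt [-1.     -0.0092  0.0016] j6 1.315
```

Four forward clicks counted, with jumps near 1.62, 1.27, 0.93 and 0.58, and the knob is now in the free zone. Next I'll release and lift.

Request:
{"name": "jog_arm", "arguments": {
  "deltas": [
    {"offset":[0,0,0],"dr":[0,0,0]},
    {"offset":[0,0,0],"dr":[0,0,0]},
    {"offset":[0,0,0],"dr":[0,0,0]},
    {"offset":[0,0,0],"dr":[0,0,0]},
    {"offset":[-20,0,0],"dr":[0,0,0]},
    {"offset":[-30,0,0],"dr":[0,0,0]},
    {"offset":[0,0,0],"dr":[0,0,0]}
  ],
  "fingers": 0
}}

```text
clock: 7.78
ee_pos: [0.498, 0.1926, 0.129]
orientation: [-0.138, 0.693, 0.133, 0.695]
contact_force: [0.8, -0.2, 1.5]
opening: 0.0855
```

```bash
python3 -c "
from h import *
to(.4077,.1988,.13)
print(st()['opening'])
c=robot.calibration('wrist'); cv2.imwrite('pics/w2.png',robot.camera('wrist'))
print(proj(c,(.4077,.1988,.074)))"
```

```text
t 7.78 pos [0.498  0.1926 0.129 ] offset mm [ -1.4  39.7 -81.3] zyaw 0.386 level dr [-0.      0.0005  0.0079] j [ 0.13 -0.09 -0.29  1.38 -0.01  1.31] F [ 0.8 -0.2  1.5] Mz [ 0.054 -0.03  -0.063]
0.08545566851569106
(np.float64(202.28714019157943), np.float64(159.5401139163381))
```

View pics/w2.png

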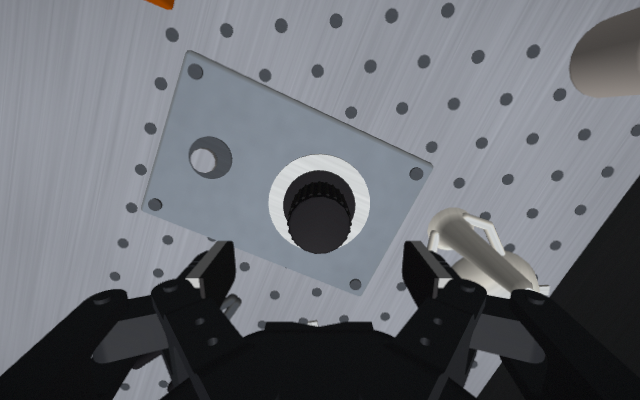

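The pin head shows at (203,160), matching the prediction of (202,160). I'll close the fingers and move above it.

Request:
{"name": "jog_arm", "arguments": {
  "deltas": [
    {"offset":[-3,13,-27],"dr":[0,0,0.008]},
    {"offset":[0,13,-27],"dr":[0,0,0]},
    {"offset":[0,12,-24],"dr":[0,0,0]},
    {"offset":[0,0,0],"dr":[0,0,0]},
    {"offset":[0,0,0],"dr":[0,0,0]},
    {"offset":[0,0,0],"dr":[0,0,0]},
    {"offset":[0,0,0],"dr":[0,0,0]}
  ],
  "fingers": 1
}}

```text
clock: 8.42
ee_pos: [0.4075, 0.1982, 0.1247]
orientation: [-0.135, 0.696, 0.136, 0.692]
contact_force: [-0.5, 0.7, 0.5]
opening: 0.0008
```

```bash
python3 -c "
from h import *
to(.4077,.1988,.08)
print(st()['opening'])"
```

```text
t 8.42 pos [0.4075 0.1982 0.1247] offset mm [44.7  0.4  0.7] zyaw 0.386 level dr [-0.     -0.0055 -0.0025] j [ 0.16 -0.34 -0.51  1.41  0.    1.35] F [-0.5  0.7  0.5] Mz [ 0.003 -0.046  0.005]
0.0007636255920435741
```

Request:
{"name": "jog_arm", "arguments": {
  "deltas": [
    {"offset":[20,0.4,0.7],"dr":[0,-0.005,-0.002]},
    {"offset":[15,0,0],"dr":[0,0,0]},
    {"offset":[5,0,0],"dr":[0,0,0]},
    {"offset":[0,0,0],"dr":[0,0,0]}
  ]
}}

```text
clock: 8.75
ee_pos: [0.4112, 0.1985, 0.0838]
orientation: [-0.135, 0.693, 0.135, 0.695]
contact_force: [0.5, 0.0, 0.4]
opening: -0.0002
```

```bash
python3 -c "
from h import *
to(.4077,.1988,.074)"
```

```text
t 8.75 pos [0.4112 0.1985 0.0838] offset mm [ 9.8  1.6 -3.1] zyaw 0.385 level dr [-0.      0.0016  0.0002] j [ 0.16 -0.33 -0.57  1.32  0.    1.35] F [0.5 0.  0.4] Mz [-0.027  0.019 -0.011]
```

Request:
{"name": "jog_arm", "arguments": {
  "deltas": [
    {"offset":[3,1.6,-3.1],"dr":[0,0.0015,0]},
    {"offset":[3,0,0],"dr":[0,0,0]}
  ]
}}

```text
clock: 8.92
ee_pos: [0.4084, 0.1987, 0.0784]
orientation: [-0.135, 0.694, 0.135, 0.694]
contact_force: [-0.3, -0.3, -0.7]
opening: 0.0001
```

```bash
python3 -c "
from h import *
to(.4077,.1988,.064)"
```

```text
t 8.92 pos [0.4084 0.1987 0.0784] offset mm [14.4  0.3 -0.6] zyaw 0.385 level dr [-0.      0.0001  0.0002] j [ 0.16 -0.33 -0.58  1.32 -0.    1.35] F [-0.3 -0.3 -0.7] Mz [-0.019 -0.006  0.001]
```

Request:
{"name": "jog_arm", "arguments": {
  "deltas": [
    {"offset":[3,0,0],"dr":[0,0,0]},
    {"offset":[2,0,0],"dr":[0,0,0]}
  ]
}}

```text
clock: 9.08
ee_pos: [0.409, 0.1987, 0.0738]
orientation: [-0.135, 0.694, 0.135, 0.694]
contact_force: [-1.5, -0.9, 2.0]
opening: 0.0001
```

```bash
python3 -c "
from h import *
to(.4077,.1988,.064)"
```

```text
t 9.08 pos [0.409  0.1987 0.0738] offset mm [ 9.8  0.5 -1.2] zyaw 0.384 level dr [-0.      0.0011  0.0004] j [ 0.16 -0.33 -0.59  1.31 -0.    1.35] F [-1.5 -0.9  2. ] Mz [-0.085  0.357 -0.015]
```

Request:
{"name": "jog_arm", "arguments": {
  "deltas": [
    {"offset":[2,0,0],"dr":[0,0,0]},
    {"offset":[2,0,0],"dr":[0,0,0]}
  ]
}}

```text
clock: 9.25
ee_pos: [0.4092, 0.1988, 0.0703]
orientation: [-0.135, 0.693, 0.135, 0.695]
contact_force: [-2.4, -0.9, 3.4]
opening: 0.0001
```

```bash
python3 -c "
from h import *
to(.4077,.1988,.064)"
```

```text
t 9.25 pos [0.4092 0.1988 0.0703] offset mm [ 6.3  0.5 -1.4] zyaw 0.385 level dr [-0.      0.0017  0.0006] j [ 0.16 -0.32 -0.59  1.3  -0.    1.35] F [-2.4 -0.9  3.4] Mz [-0.14   0.476  0.019]
```

Request:
{"name": "jog_arm", "arguments": {
  "deltas": [
    {"offset":[2,0,0],"dr":[0,0,0]},
    {"offset":[2,0,0],"dr":[0,0,0]}
  ]
}}

```text
clock: 9.42
ee_pos: [0.4093, 0.1988, 0.0665]
orientation: [-0.135, 0.693, 0.135, 0.695]
contact_force: [-1.4, -1.0, 4.0]
opening: -0.0001
```

```bash
python3 -c "
from h import *
to(.4077,.1988,.064)"
```

```text
t 9.42 pos [0.4093 0.1988 0.0665] offset mm [ 2.4  0.6 -1.5] zyaw 0.385 level dr [-0.      0.002   0.0007] j [ 0.16 -0.32 -0.6   1.29 -0.    1.35] F [-1.4 -1.   4. ] Mz [-0.095  0.465  0.036]
```

Request:
{"name": "jog_arm", "arguments": {
  "deltas": [
    {"offset":[2,0,0],"dr":[0,0,0]},
    {"offset":[2,0,0],"dr":[0,0,0]}
  ]
}}

```text
clock: 9.58
ee_pos: [0.4092, 0.199, 0.0636]
orientation: [-0.135, 0.693, 0.135, 0.695]
contact_force: [-15.5, -3.3, 37.5]
opening: 0.0002
```

```bash
python3 -c "
from h import *
to(.4077,.1988,.064)"
```

```text
t 9.58 pos [0.4092 0.199  0.0636] offset mm [-0.4  0.4 -1.5] zyaw 0.385 level dr [-0.      0.0022  0.0006] j [ 0.16 -0.32 -0.6   1.28 -0.    1.35] F [-15.5  -3.3  37.5] Mz [-5.680e-01  3.472e+00  1.000e-03]
```

The pin is home: the force jumped at z ≈ 0.0636. I'll retract now.

Request:
{"name": "jog_arm", "arguments": {
  "deltas": [
    {"offset":[-5,0,0],"dr":[0,0,0]},
    {"offset":[-25,0,0],"dr":[0,0,0]},
    {"offset":[-35,0,0],"dr":[0,0,0]},
    {"offset":[-35,0,0],"dr":[0,0,0]},
    {"offset":[-20,0,0],"dr":[0,0,0]},
    {"offset":[0,0,0],"dr":[0,0,0]},
    {"offset":[0,0,0],"dr":[0,0,0]}
  ]
}}

```text
clock: 10.17
ee_pos: [0.4088, 0.199, 0.187]
orientation: [-0.135, 0.693, 0.135, 0.695]
contact_force: [0.4, 0.1, -0.5]
opening: -0.0
```

```bash
python3 -c "
from h import *
to(.4077,.1988,.064)
D=robot.calibration('side')
for z in (.074,.064): print(z,proj(D,(.4077,.1988,z)))
a=robot.camera('side'); w=robot.camera('scene'); cv2.imwrite('pics/side2.png',a); cv2.imwrite('pics/scene2.png',w)
b0=cv2.imread('pics/side0.png')[145:220,215:310]
cv2.imwrite('pics/z2.png',np.hstack([cv2.resize(x,None,fx=4,fy=4,interpolation=cv2.INTER_CUBIC) for x in (b0,a[145:220,215:310])]))
"
```

```text
t 10.17 pos [0.4088 0.199  0.187 ] offset mm [123.    0.3  -1.4] zyaw 0.385 level dr [-0.      0.0023  0.0004] j [ 0.16 -0.36 -0.41  1.52  0.    1.35] F [ 0.4  0.1 -0.5] Mz [-0.046  0.002 -0.029]
0.074 (np.float64(245.24354553741648), np.float64(184.17936838347543))
0.064 (np.float64(245.6305707976437), np.float64(186.89785460733663))
```

View pics/z2.png

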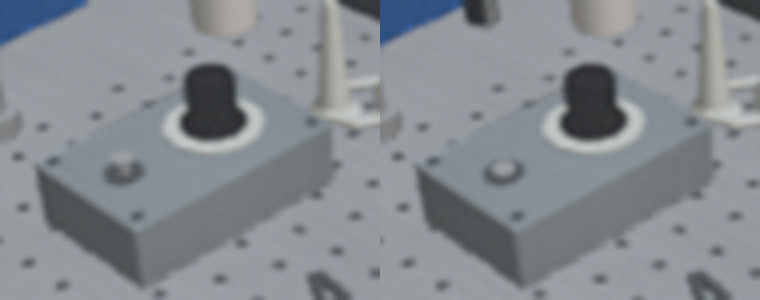

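View pics/scene2.png

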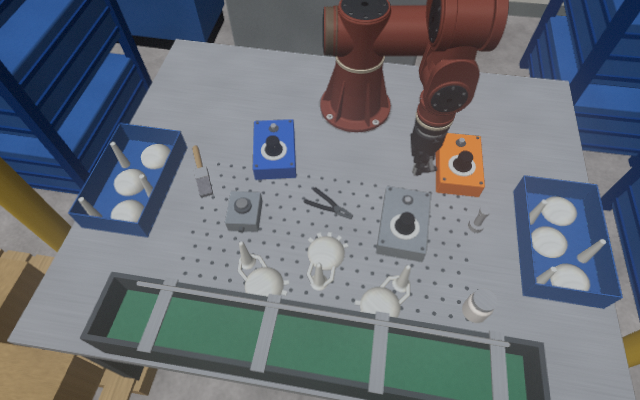

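The crop shows the pin head (right half, near (503,170)) now sits low in its collar. In the scene view everything else is unmoved and the gripper is clear.

```bash
python3 -c "
from h import *
robot.hand_in(); print(robot.get_state()['clock'])"
```

```text
the job is handed in; nothing more can be done
the job is handed in; nothing more can be done
```

The dial is set to four and the lock pin is pushed fully home; I handed the job in at about 10.3 s.

- **Zero stop:** Turning the knob counter-clockwise gave two clicks. The torque then climbed without a click to 0.52 N m, at about 3 N m/rad. That is inside the stop band and below the 0.7 N m at which the stop bends.
- **Four clicks:** Winding forward took up about 0.47 rad of free play, then gave four clicks roughly 0.35 rad apart. I released the knob in the free zone after the fourth.
- **Lock pin:** It passed the 3 mm blocking point at 3 to 4 N and stopped with the fingertip at z = 63.6 mm (home is 64 mm), where the force reached about 38 N vertically, about 41 N in total. That was on the fingertips and well under the 120 N wrist limit. The side camera shows the head sitting low in its collar.
- **Surroundings:** The last scene picture shows nothing else moved, and the gripper was clear of everything.

Two readings did not match expectations:
- **Grip height:** I gripped the knob about 6 mm higher than planned, because the arm drifted up as the fingers closed.
- **Forward clicks:** They showed a more gradual torque rise and a sharper drop than described. The spacing and the pin's free travel still confirm the count.

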